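# Clip the flour shaker on the snap hook

## Robot

A 6-joint arm with a two-finger parallel gripper is mounted at the origin on the work surface. World frame = base frame: x ahead of the robot, y to its left, z up, the work surface at z = 0. Lengths are in m, angles in rad, forces in N, time in s.
With the tool pointing down it reaches from about 0.275 to 0.775 m from the base axis. Payload 14.6 kg.
Tool frame: the origin (TCP) lies at the very end of the fingers, on their centre line; the grasp point (between the pads) lies 19 mm behind it; x points along the fingers, y is the direction in which the jaws open and shut, and the axes are right-handed (so a half turn about x gives the same grasp; the last joint's range is limited). The gripper opens to 85 mm and grips with 20 to 120 N. Pads are 22 mm wide; open, the fingers measure 114 mm over their backs; the gripper's body (76 mm by 85 mm) begins 54 mm behind the grasp point. The pads swing forward as they close: fully open they stand 13 mm farther back than shut.
Start: joints at [-1.413, 0.263, -0.048, 1.259, 0, 1.415], TCP at [0.162, -0.5, 0.231] pointing down, gripper open.
Joint ranges: [-2.65, 2.65], [-0.89, 1.7], [-1.18, 1.37], [-2.13, 2.11], [-1.35, 1.29], [-3.14, 3.14]. Speed limits (rad/s): [1.89, 1.89, 2.57, 2.79, 3.14, 3.14].

## Interface

Orientations are given as a unit quaternion [x, y, z, w].
In Python, from rig import monitor, optics, ticket gives the robot as it stands.
- The arm moves only by the tool jog_arm, never from a script. Its argument "series" is a list of rows, each a list of 7 numbers: the shift along the tool's x, y, z scaled (see below), then the turn, a rotation vector about the tool's x, y, z scaled (see below), then the gripper command: -1 is fully open, 1 is shut, values between are in proportion. A call has 1 to 20 rows; each row is the pose to reach, as a shift and turn from the pose commanded when the call began, along the tool's axes at that moment; what a row does not reach only later rows make up. The controller multiplies each number of a shift by 100 mm and each number of a turn by 120 degrees. A row lasts 1/8 s, in which the tool goes at most 62.5 mm and 10.7 degrees, less where a joint would pass 70% of its speed; a pose out of reach is approached as far as the arm can. A call with a number of a shift or a turn outside -1 to 1 is refused whole. A call with a gripper value outside its range is refused whole. The fingers move at their own pace and stop on an object; "newtons" is the grip in N (left out, the last holds). Time passes only in rows, so rows that repeat a pose let the fingers close. It gives the time, the measured TCP pose, the force and the opening at its end, in the units of the state.
- monitor.sense(): the state, without advancing time (a new reading comes with each control period).
- optics.capture(name): name is "scene" or "top" or "wrist"; returns a dict with "pixels" (384x512x3 uint8, red, green, blue), "intrinsics" (3x3 intrinsics, pixels), "R" (3x3) and "t" (3): a world point X has camera coordinates R X + t. Camera axes: x right, y down, z forward; pixel columns grow to the right and rows downward; lengths in m; the calibration is good to about 2 mm. A picture is of the moment at which its call begins. There is no depth.
- ticket.job_done(): hands the job in, once; it reports no verdict.
Trained networks look in a picture, given as the dict that the camera call returned (one of the last four; its "shot" number tells which), for a name from the list of things; names that differ only in an ending like _2 or _b are one class to them, and where a whole thing is asked for, a point or a joint stands for the part that bears it (a point fixed in the world has none). Each returns a list of dicts, best first, with "confidence" (0 to 1); they miss things now and then, are a little off and sometimes report something else, mostly with a low value. They report only what shows in the picture. A call takes as long as a camera call. They do not tell look-alikes from the thing itself.
- optics.find_in(picture, target): "location" ([x, y, z] in m, in world coordinates, good to about 4 mm: the middle of the surface that is visible of it).
The state is a dict: "time": time; "joint_pos": joint angles; "joint_vel": joint speeds; "joint_efforts": joint torques, N m; "eef_pos": TCP position; "tool_rot": TCP orientation; "wrist_force": force on the tool from outside, world axes, zero at the start; "ft_torque": the same for the moment, N m; "opening": finger opening in m.
Only numpy, scipy, OpenCV 4.12 (cv2) and the standard library are available. Lean on these libraries where they do the work, as an engineer would, in place of code of your own. Each camera call takes 0.05 s, during which the arm holds its last target.

## Task

Put the flour shaker away on the bakery counter: push its wire bail in through the sprung gate of the snap hook and leave the shaker hanging there upright and still, its wooden grip resting on the hook's nose and the gate shut behind the bail. Leave the steel canister without a bail where it stands; the post with the plain peg is not for the shaker.

Things in the scene. Friction and masses are not known exactly. Their poses are not given: they have to be found in the camera images.
- shaker: Loose 250 g flour shaker: steel can, 53 dia x 68 high, under a stiff wire bail with a wooden grip block. Stands upright. Origin: centre of underside, z up. Two 6 mm bail legs at y=-21 and +21; open window between them 36 wide, z 68 to 118. Grip: 22 in x, 52 in y, z 118 to 150; pinch it along x from above; fingers below z=118 would foul the hook. May hang either way round. All mm.
- snap_hook: Fixed post with a level snap hook of 8 mm wire, centre line 220 mm up, all below 227. Origin: on the counter under where gate meets nose; z up, +x = push direction. Nose: bar at y=0 from its free end x=-10; shank at y=+38; bend inside at x=53; post at x=105. Gate shuts the mouth at x=0. The other post has one plain peg with a turned-up end, no gate.
- snap_gate (a joint): Sprung gate, bar 33 x 10 x 4 mm hinged at the shank: 0 = shut, up to 1.45 rad swung in; 1 to 3 N opens it, inward only. With the shaker's x along the hook's and its origin at y=0, z about 119, pushed along +x, the nose enters the window and one leg pushes the gate, slipping past 27 to 36 mm in; go to x=40. Lowered, the shaker then hangs with grip on nose, origin at x about 40, z=106.
- canister: Loose steel canister, a bystander: same 53 mm can, but with a knobbed lid (82 mm high in all) and no bail. Origin: centre of its underside, z up. Leave it standing.
Not all that is in view belongs to the job. Leave any purple look-alike of the shaker alone. Leave any red look-alike of the snap_hook alone.

How it is judged:
On the way:
1. the gate is pushed in by the shaker's bail (value of joint snap_gate above 0.15 rad and contact force between shaker and snap_gate above 0.1 N).
At the end, for the whole second after the job is handed in: Shaker at rest, bail inside the shut gate (under 0.12 rad): origin 6-56 mm past the gate, within 25 mm of the nose line, 96-118 mm up, x axis within 0.45 rad of the hook's, tilt under 0.25 rad, under 0.04 m/s; canister within 30 mm of its start, tilt under 0.2 rad (x of shaker in the frame of snap_hook between 0.006 and 0.056 m and y of shaker in the frame of snap_hook between -0.025 and 0.025 m and z of shaker in the frame of snap_hook between 0.096 and 0.118 m and angle between the x axis of shaker and the x axis of snap_hook, either way round below 0.45 rad and angle between shaker's own z axis and vertical below 0.25 rad and value of joint snap_gate below 0.12 rad and linear speed of shaker below 0.04 m/s and distance of canister from where it was at the start of the episode below 0.03 m and angle between canister's own z axis and vertical below 0.2 rad); the robot touches nothing.
It fails at once if the canister is knocked over or shoved away (angle between canister's own z axis and vertical above 0.5 rad or distance of canister from where it was at the start of the episode above 0.06 m).
It also fails if it takes over 42 s, if anything falls off the work surface, if the arm or the gripper's body presses on something with over 40 N, if the wrist force passes 120 N, or if a joint passes its speed limit or range.

## Working session

There is one attempt and no reset: what is moved stays moved. The work goes in short steps, Python scripts to look and compute and a tool call to move; the robot and the scene stay as the last step left them, time stands still between calls to the robot, and variables do not carry over. Pictures are saved under pics/ and viewed, and the job is handed in when it is done.

Besides the shell and the picture viewer there is one more tool, called after "Call:" as name(argument=value, ...), one argument or row to a line, values as JSON. jog_arm: Moves the arm, as the interface text tells. Shifts and turns lie within -1 to 1; 1 stands for 100 mm of shift or 120 degrees of turn. Its arguments: {"type":"object","properties":{"series":{"type":"array"},"newtons":{"type":"number"}},"required":["series"]}

```bash
mkdir -p pics
cat > h.py <<'E'
import numpy as np, cv2
from rig import monitor, optics, ticket
def snap(n,f):
    p=optics.capture(n); cv2.imwrite('pics/'+f,cv2.cvtColor(p['pixels'],cv2.COLOR_RGB2BGR)); return p
def proj(p,X):
    c=p['R']@np.array(X,float)+np.array(p['t']).ravel(); u=p['intrinsics']@c; return u[:2]/u[2]
def ray(p,u,z):
    R=p['R'];t=np.array(p['t']).ravel(); C=-R.T@t
    d=R.T@np.linalg.inv(p['intrinsics'])@np.array([u[0],u[1],1.]); return C+d*(z-C[2])/d[2]
E
python3 - <<'E'
from h import *
import pickle
np.set_printoptions(precision=4,suppress=True)
s=monitor.sense(); print({k:np.round(s[k],3) for k in ('time','eef_pos','tool_rot','opening','wrist_force')})
for n in ('scene','top'):
    p=snap(n,n+'1.png'); pickle.dump(p,open(n+'.pkl','wb'))
    print(n,-p['R'].T@np.array(p['t']).ravel(), p['intrinsics'][0])
    for k in ('shaker','snap_hook','snap_gate','canister'):
        for r in optics.find_in(p,k): print(k,np.round(r['location'],3),round(r['confidence'],2),np.round(proj(p,r['location'])))
E
```

```text
{'time': np.float64(0.0), 'eef_pos': array([ 0.162, -0.499,  0.231]), 'tool_rot': array([ 0.698,  0.111, -0.698,  0.11 ]), 'opening': np.float64(0.085), 'wrist_force': array([-0.297, -0.142,  0.141])}
scene [ 1.0973 -0.4209  0.6554] [462.3457   0.     263.1022]
shaker [ 0.481 -0.08   0.075] 0.61 [230. 250.]
shaker [ 0.367 -0.093  0.077] 0.56 [197. 222.]
shaker [0.489 0.064 0.046] 0.54 [291. 239.]
snap_hook [0.668 0.003 0.035] 0.81 [323. 307.]
snap_hook [ 0.642 -0.188  0.011] 0.79 [224. 354.]
snap_gate [0.561 0.007 0.223] 0.58 [294. 191.]
canister [0.491 0.064 0.045] 0.6 [292. 240.]
top [0.3873 0.0075 1.0422] [419.7432   0.     254.7697]
shaker [ 0.458 -0.072  0.147] 0.96 [283. 189.]
shaker [ 0.351 -0.08   0.145] 0.87 [286. 240.]
snap_hook [0.647 0.011 0.102] 0.79 [246. 108.]
snap_hook [ 0.624 -0.181  0.014] 0.68 [322. 128.]
canister [0.478 0.076 0.061] 0.81 [217. 183.]
```

Run:
```python
import cv2
a=cv2.imread('pics/top1.png'); cv2.imwrite('pics/top1z.png',cv2.resize(a[60:280,170:370],None,fx=2.7,fy=2.7,interpolation=cv2.INTER_CUBIC))
```

```text
(no output)
```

View pics/scene1.png

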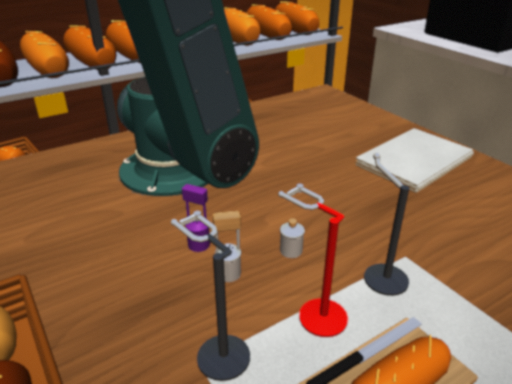

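View pics/top1z.png

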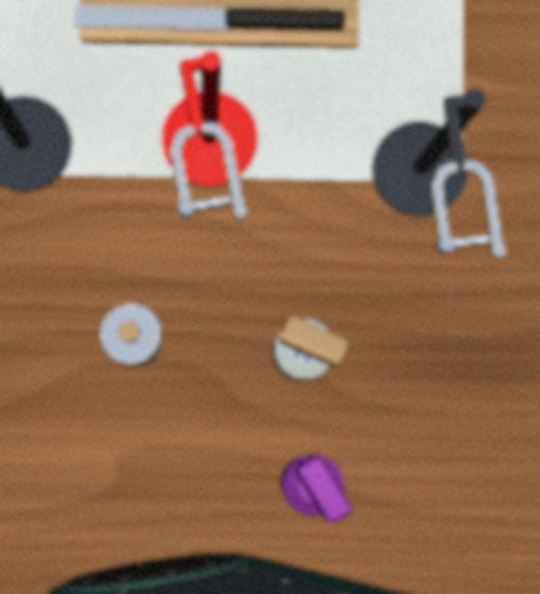

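Run:
```python
import cv2
a=cv2.imread('pics/top1.png')
x=cv2.resize(a[85:165,300:370],None,fx=7,fy=7,interpolation=cv2.INTER_CUBIC)
y=cv2.resize(a[160:220,255:325],None,fx=7,fy=7,interpolation=cv2.INTER_CUBIC)
cv2.imwrite('pics/zh.png',x);cv2.imwrite('pics/zs.png',y)
b=cv2.imread('pics/scene1.png')
cv2.imwrite('pics/zc.png',cv2.resize(b[180:300,160:270],None,fx=5,fy=5,interpolation=cv2.INTER_CUBIC))
```

```text
(no output)
```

View pics/zh.png

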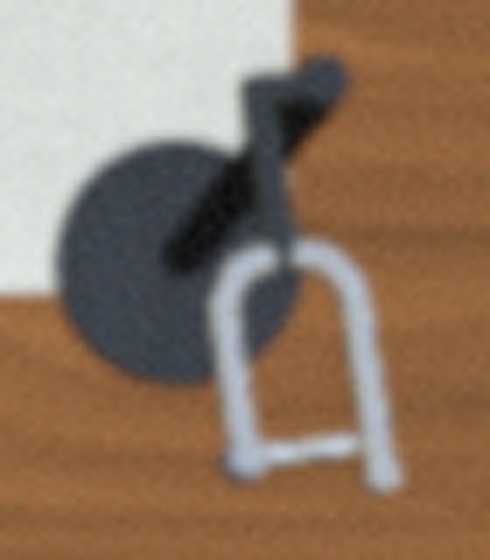

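View pics/zs.png

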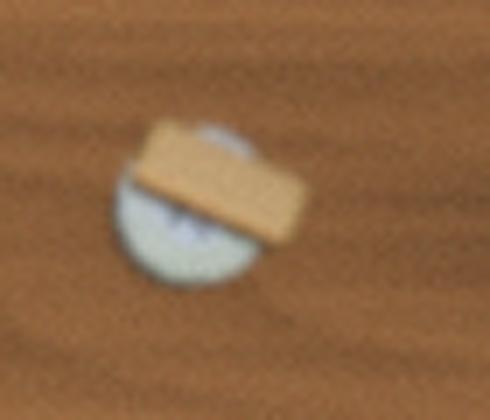

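View pics/zc.png

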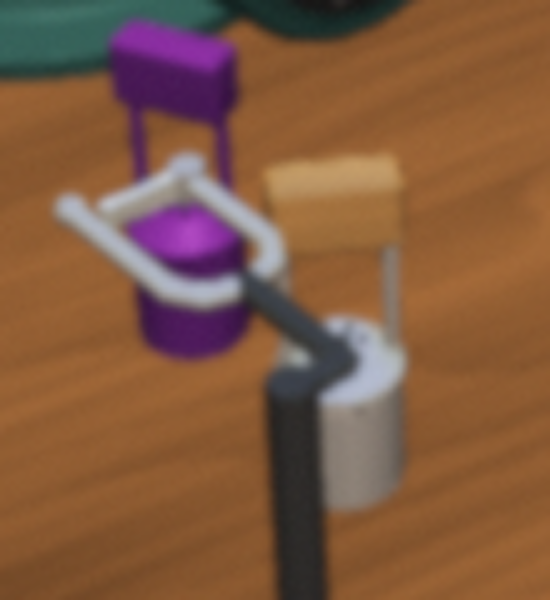

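Run:
```python
from h import *
import pickle
np.set_printoptions(precision=4,suppress=True)
p=pickle.load(open('top.pkl','rb'))
H=lambda x,y,z=.22: ray(p,(300+(x-3)/7,85+(y-3)/7),z)
S=lambda x,y,z=.15: ray(p,(255+(x-3)/7,160+(y-3)/7),z)
n=dict(noseend=H(388,490),nose_far=H(355,300),shank_near=H(240,430),shank_far=H(226,310),gateN=H(372,443),gateS=H(262,455))
for k,v in n.items(): print(k,v)
for a in('nose','shank'):
    q=n['nose_far']-n['noseend'] if a=='nose' else n['shank_far']-n['shank_near']; print(a,np.degrees(np.arctan2(q[1],q[0])))
for c in ((157,120),(308,185),(285,245),(133,178)): print(S(*c), S(*c,.118))
print('can top centre?',S(190,205,.068))
q=pickle.load(open('scene.pkl','rb'))
C=lambda x,y,z: ray(q,(160+(x-2)/5,180+(y-2)/5),z)
print('scene nose end',C(62,205,.22),'hinge',C(187,165,.22),'grip top corners',C(268,170,.15),C(388,153,.15),C(403,182,.15),C(275,198,.15), 'can base low',C(355,505,0))
```

```text
noseend [ 0.524  -0.2084  0.22  ]
nose_far [ 0.5786 -0.1993  0.22  ]
shank_near [ 0.5405 -0.1662  0.22  ]
shank_far [ 0.575  -0.1623  0.22  ]
gateN [ 0.5374 -0.2039  0.22  ]
gateS [ 0.5334 -0.1725  0.22  ]
nose 9.502009550390676
shank 6.504667658604176
[ 0.485  -0.0587  0.15  ] [ 0.4885 -0.061   0.118 ]
[ 0.4657 -0.105   0.15  ] [ 0.4685 -0.1091  0.118 ]
[ 0.4473 -0.0981  0.15  ] [ 0.4494 -0.1019  0.118 ]
[ 0.4671 -0.0515  0.15  ] [ 0.47   -0.0536  0.118 ]
can top centre? [ 0.4657 -0.076   0.068 ]
scene nose end [ 0.5215 -0.2062  0.22  ] hinge [ 0.5232 -0.1628  0.22  ] grip top corners [ 0.4506 -0.0971  0.15  ] [ 0.4656 -0.0531  0.15  ] [ 0.4851 -0.0583  0.15  ] [ 0.4679 -0.1036  0.15  ] can base low [ 0.4858 -0.0845  0.    ]
```

```bash
cat >> h.py <<'E'
from scipy.spatial.transform import Rotation as Ro
np.set_printoptions(precision=4,suppress=True)
def go(pos,jawdeg):
    s=monitor.sense(); R0=Ro.from_quat(s['tool_rot']).as_matrix()
    a=np.radians(jawdeg); best=None
    for k in (0,np.pi):
        y=np.array([np.cos(a+k),np.sin(a+k),0]); x=np.array([0,0,-1.]); R=np.column_stack([x,y,np.cross(x,y)])
        rv=Ro.from_matrix(R0.T@R).as_rotvec()
        if best is None or np.linalg.norm(rv)<np.linalg.norm(best): best=rv
    d=R0.T@(np.array(pos)-s['eef_pos'])
    print('t',s['time'],'pos',s['eef_pos'],'jawyaw',np.degrees(np.arctan2(R0[1,1],R0[0,1])),'open',s['opening'],'F',s['wrist_force'],'q',np.array(s['joint_pos']))
    print(' shift',d*10,'turn',np.degrees(best)/120, 'deg',np.degrees(best))
E
python3 - <<'E'
from h import *
go([.466,-.078,.25],-21.5)
E
```

```text
t 0.5 pos [ 0.1615 -0.4995  0.2312] jawyaw -72.0787792664491 open 0.0854158139793496 F [0.0761 0.462  0.4541] q [-1.4133  0.2631 -0.0483  1.2594 -0.      1.4155]
 shift [-0.1872 -3.0738 -4.1938] turn [-0.4215 -0.      0.    ] deg [-50.5788  -0.0026   0.0055]
```

Call:
jog_arm(
  series=[
    [-0.19,-0.3,-0.4,0,0,0,-1],
    [-0.19,-0.62,-0.84,0,0,0,-1],
    [-0.19,-0.62,-0.84,0,0,0,-1],
  ],
  newtons=60,
)

```text
time: 0.88
eef_pos: [0.2238, -0.4124, 0.2509]
tool_rot: [0.698, 0.111, -0.698, 0.111]
wrist_force: [-0.2, 0.1, -0.2]
opening: 0.0855
```

Call:
jog_arm(
  series=[
    [0,-0.36,-0.5,0,0,0,-1],
    [0,-0.72,-0.98,0,0,0,-1],
    [0,-0.72,-0.98,0,0,0,-1],
  ],
)

```text
time: 1.25
eef_pos: [0.2948, -0.3138, 0.2505]
tool_rot: [0.698, 0.112, -0.698, 0.112]
wrist_force: [0.1, -1.3, -0.1]
opening: 0.0854
```

Call:
jog_arm(
  series=[
    [0,-0.36,-0.5,0,0,0,-1],
    [0,-0.72,-0.98,0,0,0,-1],
    [0,-0.72,-0.98,0,0,0,-1],
  ],
)

```text
time: 1.62
eef_pos: [0.366, -0.2156, 0.2503]
tool_rot: [0.698, 0.112, -0.698, 0.112]
wrist_force: [-0.7, -1.0, -0.2]
opening: 0.0855
```

Run:
```python
from h import *
go([.466,-.078,.25],-21.5)
```

```text
t 1.625 pos [ 0.366  -0.2156  0.2503] jawyaw -71.81553317546812 open 0.08553095801948256 F [-0.6776 -0.9668 -0.1612] q [-0.7248  0.0847 -0.2237  1.2623  0.0002  2.0994]
 shift [ 0.0034 -0.9948 -1.3796] turn [-0.4193 -0.0001 -0.    ] deg [-50.3155  -0.0152  -0.006 ]
```

Call:
jog_arm(
  series=[
    [0,-0.36,-0.5,-0.08,0,0,-1],
    [0,-0.72,-0.99,-0.16,0,0,-1],
    [0,-0.72,-0.99,-0.25,0,0,-1],
    [0,-0.72,-0.99,-0.34,0,0,-1],
    [0,-0.72,-0.99,-0.419,0,0,-1],
    [0,-0.72,-0.99,-0.419,0,0,-1],
  ],
)

```text
time: 2.38
eef_pos: [0.4366, -0.1199, 0.2501]
tool_rot: [-0.586, -0.396, 0.586, -0.396]
wrist_force: [-0.3, -0.6, 0.3]
opening: 0.0854
```

Run:
```python
from h import *
p=snap('wrist','w1.png')
for r in optics.find_in(p,'shaker'): print(np.round(r['location'],3),round(r['confidence'],2),proj(p,r['location']))
go([.466,-.078,.25],-21.5)
```

```text
[ 0.359 -0.085  0.142] 0.79 [154.5828 182.7049]
[ 0.463 -0.076  0.149] 0.66 [272.3262 123.4592]
t 2.475 pos [ 0.4366 -0.1194  0.2502] jawyaw -22.099321824428436 open 0.08550446133440733 F [-0.0379 -0.1137  0.0847] q [-0.4473  0.1331 -0.1673  1.2705 -0.0002  1.5092]
 shift [ 0.0019  0.1168 -0.4945] turn [-0.005   0.0001  0.    ] deg [-0.5993  0.0089  0.0036]
```

View pics/w1.png

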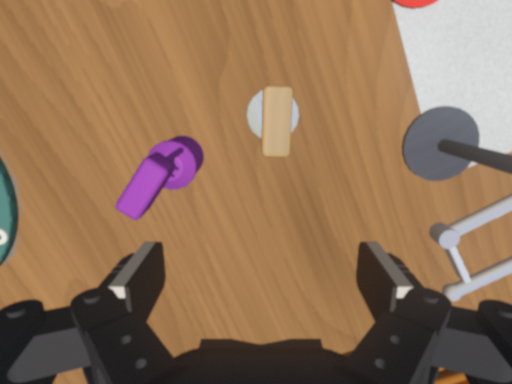

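Run:
```python
from h import *
p=optics.capture('wrist')
c=[ray(p,u,.15) for u in ((263.5,87),(291.5,87),(290.5,156),(264,156))]; print(np.array(c),np.mean(c,0))
e=c[0]-c[3]; print(np.degrees(np.arctan2(e[1],e[0]))); e=c[1]-c[2]; print(np.degrees(np.arctan2(e[1],e[0])))
print('nose end',ray(p,(446,293),.22),'nose pt',ray(p,(511,265),.22),'hinge',ray(p,(444,236),.224))
go([.466,-.0775,.124],-21.5)
```

```text
[[ 0.4664 -0.0498  0.15  ]
 [ 0.4849 -0.0573  0.15  ]
 [ 0.4667 -0.1036  0.15  ]
 [ 0.4482 -0.0961  0.15  ]] [ 0.4666 -0.0767  0.15  ]
68.48753220190332
68.56091614125104
nose end [ 0.5236 -0.2039  0.22  ] nose pt [ 0.5637 -0.1995  0.22  ] hinge [ 0.5296 -0.1635  0.224 ]
t 2.525 pos [ 0.4366 -0.1192  0.2502] jawyaw -22.0568169146948 open 0.08551024062544978 F [-0.3961  0.4178  0.4261] q [-0.4469  0.133  -0.1674  1.2705 -0.0001  1.5089]
 shift [ 1.2621  0.1161 -0.4971] turn [-0.0046  0.0001  0.    ] deg [-0.5568  0.0062  0.0026]
```

Call:
jog_arm(
  series=[
    [0,0.12,-0.5,0,0,0,-1],
    [0,0.12,-0.5,0,0,0,-1],
    [0.35,0.12,-0.5,0,0,0,-1],
    [0.7,0.12,-0.5,0,0,0,-1],
    [1.0,0.12,-0.5,0,0,0,-1],
    [1.0,0.12,-0.5,0,0,0,-1],
  ],
)

```text
time: 3.28
eef_pos: [0.465, -0.0766, 0.1491]
tool_rot: [-0.585, -0.397, 0.587, -0.395]
wrist_force: [-0.0, 0.3, 1.2]
opening: 0.0852
```

Run:
```python
from h import *
snap('wrist','w2.png')
go([.4664,-.077,.124],-21.5)
```

```text
t 3.325 pos [ 0.4659 -0.0768  0.1505] jawyaw -21.891593756035068 open 0.08550177205509571 F [-0.5031  0.7291  0.8118] q [-0.3362  0.2165 -0.3401  1.0153 -0.0001  1.6167]
 shift [ 0.2646  0.0058 -0.0004] turn [-0.0033  0.0001  0.0005] deg [-0.3916  0.011   0.0611]
```

View pics/w2.png

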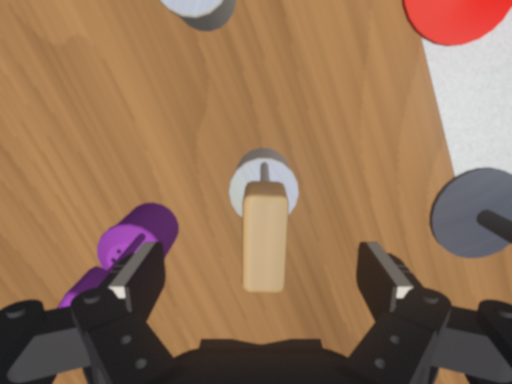

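Call:
jog_arm(
  series=[
    [0.15,0,0,0,0,0,-1],
    [0.265,0,0,0,0,0,-1],
    [0.265,0,0,0,0,0,-1],
    [0.265,0,0,0,0,0,1],
    [0.265,0,0,0,0,0,1],
    [0.265,0,0,0,0,0,1],
    [0.265,0,0,0,0,0,1],
    [0.265,0,0,0,0,0,1],
    [0.265,0,0,0,0,0,1],
  ],
  newtons=60,
)

```text
time: 4.45
eef_pos: [0.4666, -0.0765, 0.1241]
tool_rot: [0.586, 0.396, -0.585, 0.397]
wrist_force: [0.5, 0.2, 6.9]
opening: 0.0209
```

Run:
```python
from h import *
snap('scene','s2.png')
go([.4664,-.077,.124],-21.5)
```

```text
t 4.5 pos [ 0.4666 -0.0765  0.1241] jawyaw -21.798867821691733 open 0.021134142081226746 F [0.7036 0.283  6.5882] q [-0.3351  0.2368 -0.3905  0.9427  0.0001  1.6161]
 shift [ 0.0014 -0.0005  0.0055] turn [-0.0025 -0.0001 -0.0004] deg [-0.2989 -0.0069 -0.0481]
```

View pics/s2.png

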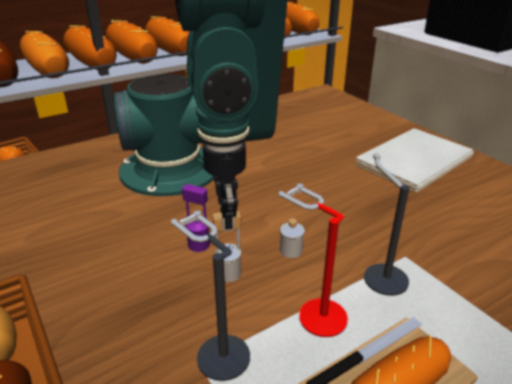

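Call:
jog_arm(
  series=[
    [-0.2,0,0,0,0,0,1],
    [-0.6,0,0,0,0,0,1],
    [-1,0,0,0,0,0,1],
    [-1,0,0,0,0,0,1],
  ],
)

```text
time: 5.0
eef_pos: [0.4673, -0.0768, 0.2257]
tool_rot: [0.586, 0.395, -0.585, 0.398]
wrist_force: [-0.2, 0.5, -3.4]
opening: 0.021
```

Run:
```python
from h import *
go([.455,-.217,.243],8.5)
```

```text
t 5.0 pos [ 0.4673 -0.0768  0.2257] jawyaw -21.793494547920414 open 0.02104502544677628 F [-0.157   0.5231 -3.3681] q [-0.3351  0.1744 -0.1827  1.21   -0.      1.6161]
 shift [-0.1715  0.4069  1.3478] turn [-0.2524  0.0004 -0.0017] deg [-30.2934   0.0488  -0.206 ]
```

Call:
jog_arm(
  series=[
    [-0.17,0.12,0.4,-0.06,0,0,1],
    [-0.17,0.25,0.8,-0.12,0,0,1],
    [-0.17,0.3,1.0,-0.19,0,0,1],
    [-0.17,0.3,1.0,-0.252,0,0,1],
    [-0.17,0.3,1.0,-0.252,0,0,1],
  ],
)

```text
time: 5.62
eef_pos: [0.4565, -0.1803, 0.2395]
tool_rot: [0.462, 0.536, -0.462, 0.534]
wrist_force: [0.5, 1.6, -3.8]
opening: 0.0212
```

Run:
```python
from h import *
go([.455,-.217,.243],8.5)
```

```text
t 5.625 pos [ 0.4565 -0.1803  0.2395] jawyaw 8.367622285122502 open 0.021153045493529903 F [ 0.5073  1.6044 -3.7715] q [-0.5424  0.2035 -0.1074  1.262  -0.      0.8823]
 shift [-0.0358 -0.0685  0.3603] turn [-0.0011 -0.0006  0.0008] deg [-0.1324 -0.0776  0.0948]
```

Call:
jog_arm(
  series=[
    [-0.03,-0.07,0.36,0,0,0,1],
    [-0.03,-0.07,0.36,0,0,0,1],
    [-0.03,-0.07,0.36,0,0,0,1],
  ],
)

```text
time: 6.0
eef_pos: [0.4552, -0.2165, 0.2432]
tool_rot: [0.462, 0.535, -0.462, 0.535]
wrist_force: [-0.4, -0.1, -4.3]
opening: 0.0209
```

Run:
```python
from h import *
import pickle
go([.455,-.217,.243],8.5)
for n in ('top','wrist','scene'):
    p=snap(n,n+'3.png'); pickle.dump(p,open(n+'3.pkl','wb'))
a=cv2.imread('pics/top3.png'); w=cv2.imread('pics/wrist3.png'); b=cv2.imread('pics/scene3.png')
z=lambda i,f:cv2.resize(i,None,fx=f,fy=f,interpolation=cv2.INTER_CUBIC)
cv2.imwrite('pics/top3z.png',z(a[85:195,280:380],5)); cv2.imwrite('pics/scene3z.png',z(b[150:300,140:280],4))
```

```text
t 6.0 pos [ 0.4552 -0.2165  0.2432] jawyaw 8.328984604756933 open 0.020901698395842393 F [-0.4044 -0.0563 -4.275 ] q [-0.6059  0.2245 -0.0694  1.2781  0.0002  0.8195]
 shift [ 0.0016 -0.0025  0.0044] turn [-0.0014 -0.0005  0.0004] deg [-0.171  -0.0544  0.0434]
```

View pics/wrist3.png

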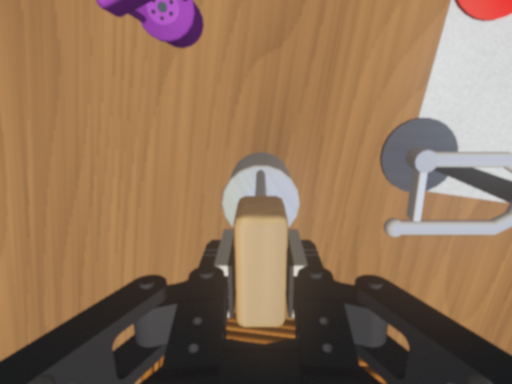

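View pics/top3z.png

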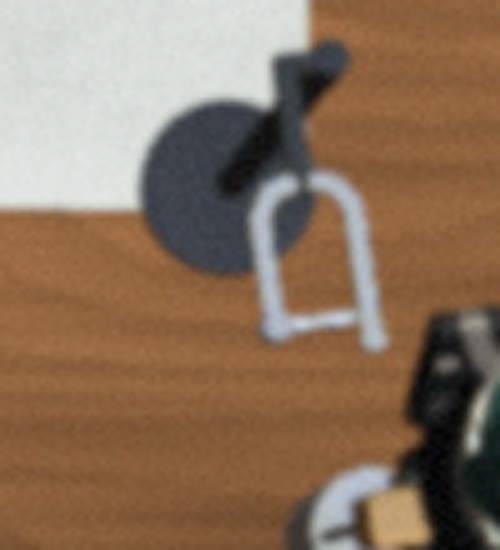

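View pics/scene3z.png

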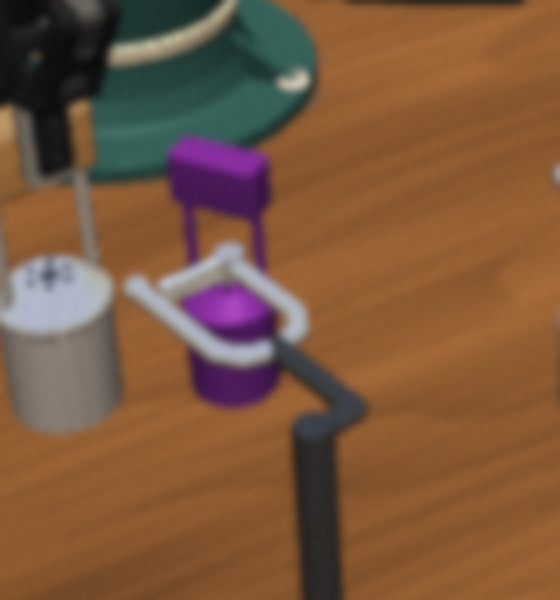

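Run:
```python
from h import *
import pickle
p=pickle.load(open('wrist3.pkl','rb'))
s=monitor.sense(); T=s['eef_pos']; a=np.radians(8.33)
f=lambda X:(np.array([[np.cos(a),np.sin(a)],[-np.sin(a),np.cos(a)]])@(X[:2]-T[:2]))*1000
for k,u,z in (('nose end',(386,228),.22),('nose mid',(440,228),.22),('nose far',(490,228),.22),('shank',(480,159),.22),('shank near',(426,160),.222),('gate N out',(413,220),.22),('gate S',(417,174),.22),
  ('gripTL',(241,198),.269),('gripTR',(281,198),.269),('gripBL',(237,325),.269),('gripBR',(285,325),.269)):
    X=ray(p,u,z); print(k,X,f(X))
q=pickle.load(open('top3.pkl','rb'))
C=lambda x,y:ray(q,(280+(x-2)/5,85+(y-2)/5),.22)
for k,u in (('top nose end',(376,350)),('far',(358,220)),('shank',(266,270)),('gateN',(355,322))): print(k,C(*u),f(C(*u)))
q=pickle.load(open('scene3.pkl','rb'))
C=lambda x,y:ray(q,(140+(x-1.5)/4,150+(y-1.5)/4),.22)
for k,u in (('sc nose end',(132,284)),('nose on',(200,335)),('gateN',(168,292))): print(k,C(*u),f(C(*u)))
```

```text
nose end [ 0.523  -0.2058  0.22  ] [68.5197  0.6847]
nose mid [ 0.5524 -0.2014  0.22  ] [98.1929  0.7231]
nose far [ 0.5796 -0.1974  0.22  ] [125.6573   0.7586]
shank [ 0.5614 -0.1612  0.22  ] [112.9111  39.23  ]
shank near [ 0.5329 -0.1655  0.222 ] [84.0619 39.071 ]
gate N out [ 0.5364 -0.199   0.22  ] [82.7392  5.4158]
gate S [ 0.5314 -0.1737  0.22  ] [81.4446 31.2262]
gripTL [ 0.4427 -0.1841  0.269 ] [-7.8385 33.7256]
gripTR [ 0.4576 -0.1819  0.269 ] [ 7.2373 33.7433]
gripBL [ 0.4484 -0.2407  0.269 ] [-10.4334 -23.0257]
gripBR [ 0.4686 -0.2377  0.269 ] [  9.9865 -22.9903]
top nose end [ 0.5239 -0.208   0.22  ] [69.0349 -1.6934]
far [ 0.5762 -0.2011  0.22  ] [121.8297  -2.4315]
shank [ 0.5554 -0.1642  0.22  ] [106.5318  37.165 ]
gateN [ 0.535  -0.1997  0.22  ] [81.244   4.9459]
sc nose end [ 0.5221 -0.2054  0.22  ] [67.6304  1.1286]
nose on [ 0.5669 -0.1975  0.22  ] [113.1286   2.5026]
gateN [ 0.5348 -0.1958  0.22  ] [81.6162  8.869 ]
```

Call:
jog_arm(
  series=[
    [0,0.2,0,0,0,0,1],
    [0,0.45,0,0,0,0,1],
    [0,0.6,0,0,0,0,1],
    [0,0.7,0,0,0,0,1],
    [0,0.7,0,0,0,0,1],
  ],
)

```text
time: 6.78
eef_pos: [0.5248, -0.2066, 0.2436]
tool_rot: [0.462, 0.536, -0.462, 0.535]
wrist_force: [-0.9, 0.7, -3.3]
opening: 0.0212
```

Run:
```python
from h import *
go([.573,-.199,.243],8.33)
b=optics.capture('scene')['pixels'][:,:,::-1]; w=snap('wrist','wrist4.png')
cv2.imwrite('pics/scene4z.png',cv2.resize(b[140:300,140:280],None,fx=4,fy=4,interpolation=cv2.INTER_CUBIC))
```

```text
t 6.775 pos [ 0.5248 -0.2066  0.2436] jawyaw 8.467492284441168 open 0.021210160989653424 F [-0.9104  0.681  -3.3465] q [-0.5194  0.3283  0.0801  1.323  -0.0001  0.9036]
 shift [ 0.0057  0.4878 -0.0041] turn [ 0.0011 -0.0001  0.0002] deg [ 0.1375 -0.0107  0.0197]
```

View pics/scene4z.png

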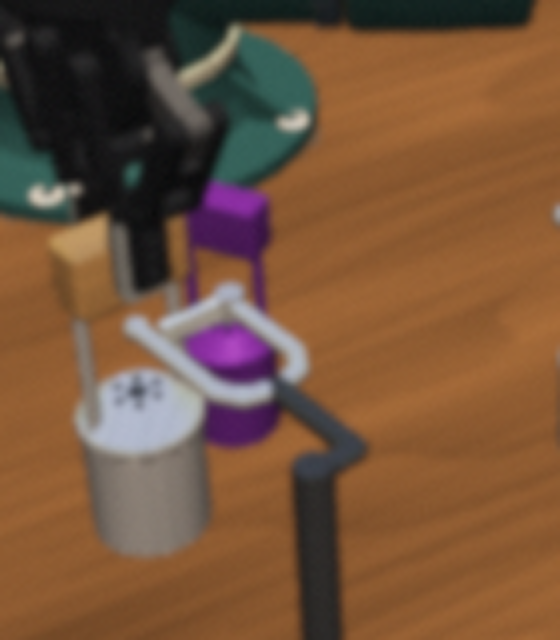

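View pics/wrist4.png

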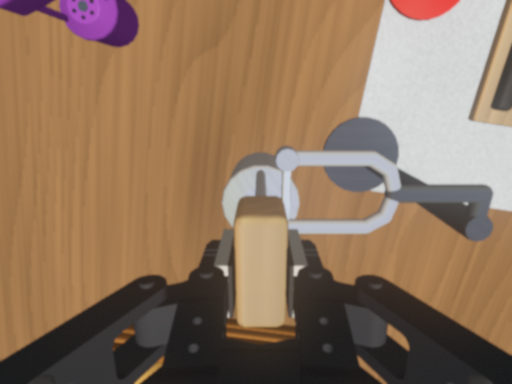

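Call:
jog_arm(
  series=[
    [0,0.06,0,0,0,0,1],
    [0,0.12,0,0,0,0,1],
    [0,0.18,0,0,0,0,1],
    [0,0.24,0,0,0,0,1],
    [0,0.29,0,0,0,0,1],
    [0,0.33,0,0,0,0,1],
    [0,0.33,0,0,0,0,1],
  ],
)

```text
time: 7.75
eef_pos: [0.5578, -0.2021, 0.2438]
tool_rot: [0.462, 0.535, -0.462, 0.536]
wrist_force: [0.3, -2.6, -3.7]
opening: 0.0211
```

Run:
```python
from h import *
go([.573,-.199,.243],8.33)
b=optics.capture('scene')['pixels'][:,:,::-1]; snap('wrist','wrist5.png')
cv2.imwrite('pics/scene5z.png',cv2.resize(b[140:300,140:280],None,fx=4,fy=4,interpolation=cv2.INTER_CUBIC))
```

```text
t 7.75 pos [ 0.5578 -0.2021  0.2438] jawyaw 8.446750535668938 open 0.021095846908542024 F [ 0.3177 -2.6468 -3.6811] q [-0.4849  0.3797  0.16    1.3504 -0.0001  0.9385]
 shift [ 0.0079  0.1549 -0.0082] turn [ 0.001   0.0002 -0.0002] deg [ 0.1167  0.0257 -0.0286]
```

View pics/scene5z.png

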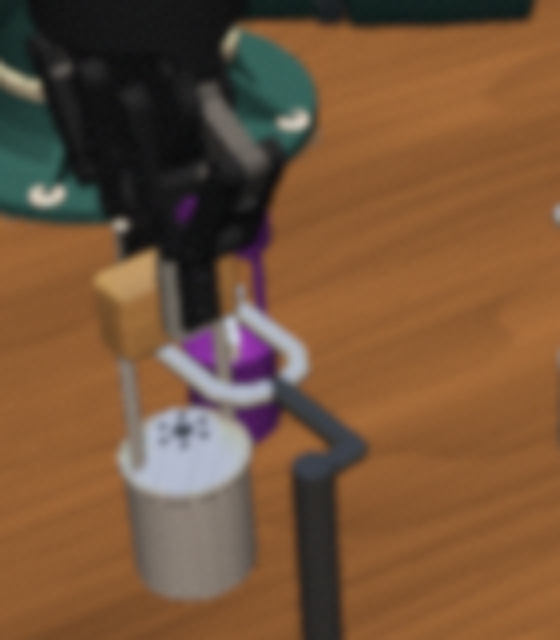

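View pics/wrist5.png

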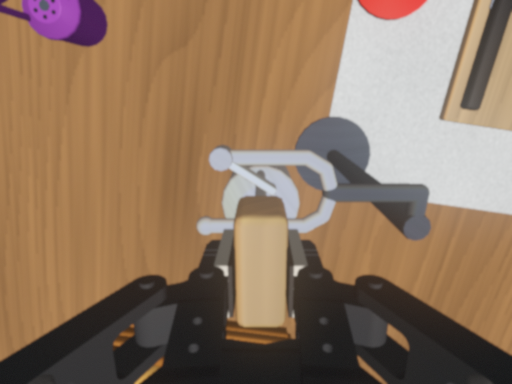

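Nose is in the window and the gate is swinging in (bar from (230,160) to (275,190)). I'll push on to x≈41.

Call:
jog_arm(
  series=[
    [0,0.06,0,0,0,0,1],
    [0,0.11,0,0,0,0,1],
    [0,0.16,0,0,0,0,1],
    [0,0.165,0,0,0,0,1],
    [0,0.165,0,0,0,0,1],
    [0,0.165,0,0,0,0,1],
  ],
)

```text
time: 8.6
eef_pos: [0.5735, -0.1995, 0.2438]
tool_rot: [0.462, 0.535, -0.462, 0.535]
wrist_force: [-0.2, 0.1, -3.2]
opening: 0.021
```

Run:
```python
from h import *
go([.573,-.199,.229],8.33)
b=optics.capture('scene')['pixels'][:,:,::-1]; snap('wrist','wrist6.png')
cv2.imwrite('pics/scene6z.png',cv2.resize(b[140:300,140:280],None,fx=4,fy=4,interpolation=cv2.INTER_CUBIC))
```

```text
t 8.6 pos [ 0.5735 -0.1995  0.2438] jawyaw 8.438058649278153 open 0.021044090039331945 F [-0.1637  0.1198 -3.1599] q [-0.4689  0.4056  0.2015  1.3667  0.      0.9546]
 shift [ 0.1482 -0.0044 -0.0057] turn [ 0.0009 -0.     -0.    ] deg [ 0.1081 -0.0019 -0.0016]
```

View pics/scene6z.png

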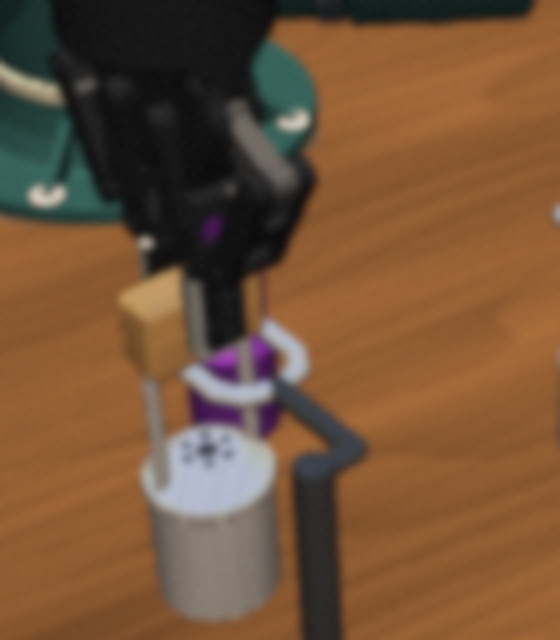

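View pics/wrist6.png

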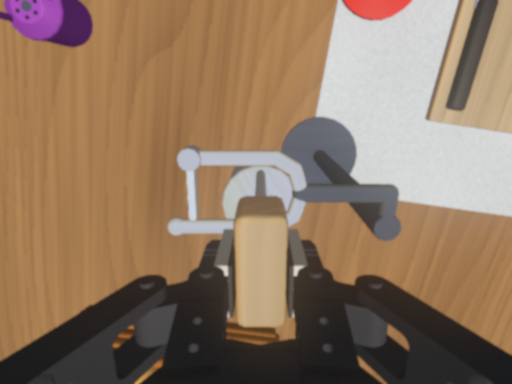

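The gate (192,165)–(192,220) has shut behind the bail. Next I'll lower it slowly.

Call:
jog_arm(
  series=[
    [0.04,0,0,0,0,0,1],
    [0.07,0,0,0,0,0,1],
    [0.1,0,0,0,0,0,1],
    [0.115,0,0,0,0,0,1],
    [0.115,0,0,0,0,0,1],
  ],
)

```text
time: 9.32
eef_pos: [0.5735, -0.1995, 0.2322]
tool_rot: [0.462, 0.536, -0.462, 0.535]
wrist_force: [0.2, -1.1, -2.9]
opening: 0.0207
```

Run:
```python
from h import *
go([.573,-.199,.229],8.33)
```

```text
t 9.325 pos [ 0.5735 -0.1995  0.2322] jawyaw 8.441010324208525 open 0.02069120703869236 F [ 0.1516 -1.1213 -2.9176] q [-0.4688  0.4076  0.1734  1.3368 -0.      0.9546]
 shift [ 0.0317 -0.0047 -0.0056] turn [ 0.0009 -0.0001  0.0001] deg [ 0.111  -0.007   0.0101]
```

Call:
jog_arm(
  series=[
    [0.01,0,0,0,0,0,1],
    [0.01,0,0,0,0,0,1],
    [0.02,0,0,0,0,0,1],
    [0.02,0,0,0,0,0,1],
  ],
)

```text
time: 9.82
eef_pos: [0.5736, -0.1995, 0.2302]
tool_rot: [0.462, 0.535, -0.462, 0.535]
wrist_force: [-1.0, 0.0, -3.6]
opening: 0.0208
```

Call:
jog_arm(
  series=[
    [0.01,0,0,0,0,0,1],
    [0.01,0,0,0,0,0,1],
    [0.01,0,0,0,0,0,1],
  ],
)

```text
time: 10.2
eef_pos: [0.5736, -0.1995, 0.2299]
tool_rot: [0.462, 0.535, -0.462, 0.536]
wrist_force: [-2.9, 1.2, 6.2]
opening: 0.0209
```

Run:
```python
from h import *
go([.573,-.199,.229],8.33)
b=optics.capture('scene')['pixels'][:,:,::-1]; snap('wrist','wrist7.png')
cv2.imwrite('pics/scene7z.png',cv2.resize(b[140:300,140:280],None,fx=4,fy=4,interpolation=cv2.INTER_CUBIC))
```

```text
t 10.2 pos [ 0.5736 -0.1995  0.2299] jawyaw 8.442171101438735 open 0.020941471327619223 F [-2.9223  1.1502  6.1612] q [-0.4688  0.4074  0.167   1.3295 -0.0001  0.9546]
 shift [ 0.0095 -0.0056 -0.0062] turn [ 0.0009  0.0003 -0.0003] deg [ 0.1122  0.032  -0.0403]
```

View pics/scene7z.png

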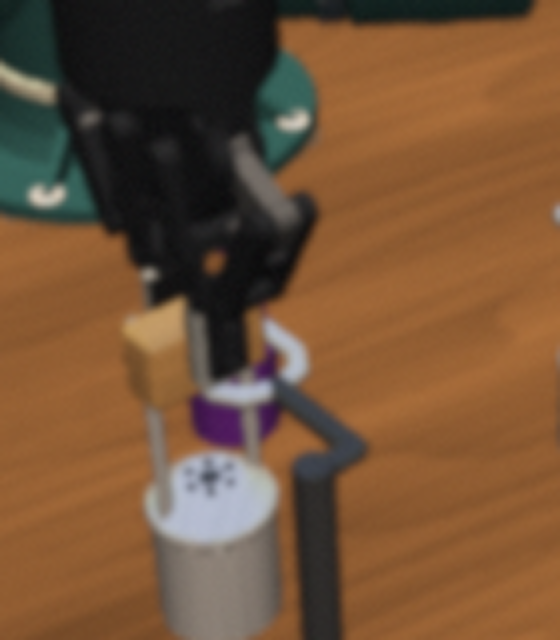

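Call:
jog_arm(
  series=[
    [-0.005,0,0,0,0,0,0.45],
    [-0.005,0,0,0,0,0,0.4],
    [-0.005,0,0,0,0,0,0.3],
    [-0.005,0,0,0,0,0,0.15],
    [-0.005,0,0,0,0,0,0],
    [-0.005,0,0,0,0,0,-0.1],
    [-0.005,0,0,0,0,0,-0.1],
    [-0.005,0,0,0,0,0,-0.1],
  ],
)

```text
time: 11.3
eef_pos: [0.5736, -0.1995, 0.2298]
tool_rot: [0.462, 0.535, -0.462, 0.535]
wrist_force: [0.0, 0.5, -0.5]
opening: 0.0471
```

Run:
```python
from h import *
go([.573,-.199,.229],8.33)
b=optics.capture('scene')['pixels'][:,:,::-1]; snap('wrist','wrist8.png')
cv2.imwrite('pics/scene8z.png',cv2.resize(b[140:300,140:280],None,fx=4,fy=4,interpolation=cv2.INTER_CUBIC))
```

```text
t 11.3 pos [ 0.5736 -0.1995  0.2298] jawyaw 8.441729215716569 open 0.047147157601592646 F [ 0.0155  0.5384 -0.4552] q [-0.4688  0.408   0.1676  1.3304 -0.      0.9546]
 shift [ 0.0078 -0.0053 -0.0061] turn [ 0.0009  0.     -0.    ] deg [ 0.1117  0.0012 -0.0007]
```

View pics/scene8z.png

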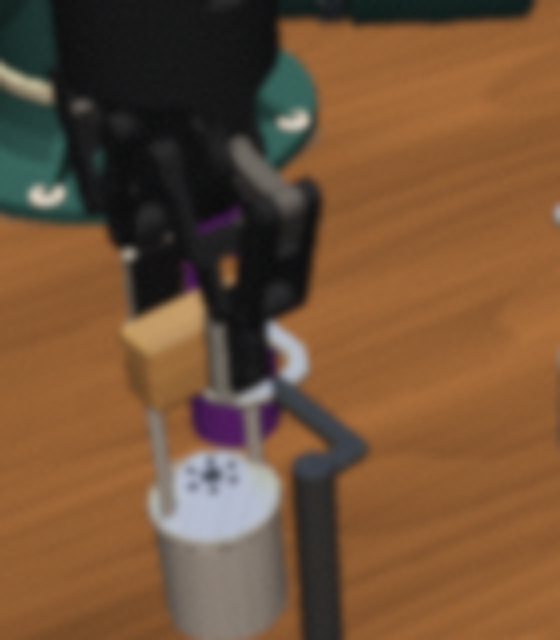

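View pics/wrist8.png

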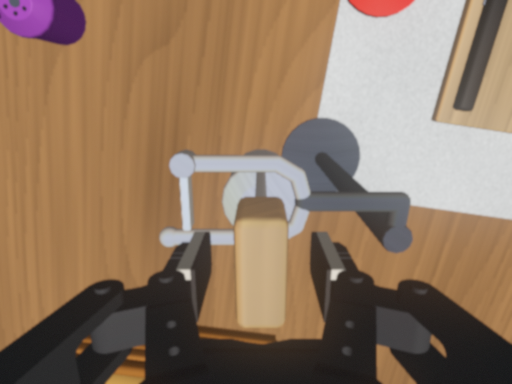

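Free of the pads, hanging level. Next, straight up.

Call:
jog_arm(
  series=[
    [-0.1,0,0,0,0,0,-0.1],
    [-0.3,0,0,0,0,0,-0.1],
    [-0.6,0,0,0,0,0,-0.1],
    [-0.9,0,0,0,0,0,-0.1],
    [-0.9,0,0,0,0,0,-0.1],
  ],
)

```text
time: 12.02
eef_pos: [0.5742, -0.1998, 0.3224]
tool_rot: [0.462, 0.534, -0.462, 0.537]
wrist_force: [0.1, 0.5, -0.3]
opening: 0.047
```

Call:
jog_arm(
  series=[
    [0,-0.4,0,0,0,0,-0.1],
    [0,-0.8,0,0,0,0,-0.1],
    [0,-1,0,0,0,0,-0.1],
    [0,-1,0,0,0,0,-0.1],
    [0,-1,0,0,0,0,-0.1],
    [0,-1,0,0,0,0,-0.1],
    [0,-1,0,0,0,0,-0.1],
    [0,-1,0,0,0,0,-0.1],
  ],
)

```text
time: 13.02
eef_pos: [0.4749, -0.2141, 0.3196]
tool_rot: [0.462, 0.536, -0.462, 0.535]
wrist_force: [0.7, 0.3, 0.4]
opening: 0.0472
```

Run:
```python
from h import *
import pickle
p=snap('top','top9.png'); pickle.dump(p,open('top9.pkl','wb'))
b=snap('scene','scene9.png')['pixels'][:,:,::-1];w=snap('wrist','wrist9.png')
for k in('shaker','canister'):
    for n,q in(('t',p),('w',w)): print(k,n,[(np.round(r['location'],3),round(r['confidence'],2)) for r in optics.find_in(q,k)])
a=p['pixels'][:,:,::-1]
z=lambda i:cv2.resize(i,None,fx=4,fy=4,interpolation=cv2.INTER_CUBIC)
cv2.imwrite('pics/z9.png',np.hstack([z(b[150:295,150:250]),z(a[80:225,290:390])]))
```

```text
shaker t [(array([ 0.352, -0.078,  0.146]), 0.96), (array([ 0.565, -0.19 ,  0.238]), 0.62)]
shaker w [(array([ 0.352, -0.089,  0.093]), 0.89), (array([ 0.569, -0.194,  0.246]), 0.86)]
canister t [(array([0.476, 0.076, 0.063]), 0.82)]
canister w []
```

View pics/z9.png

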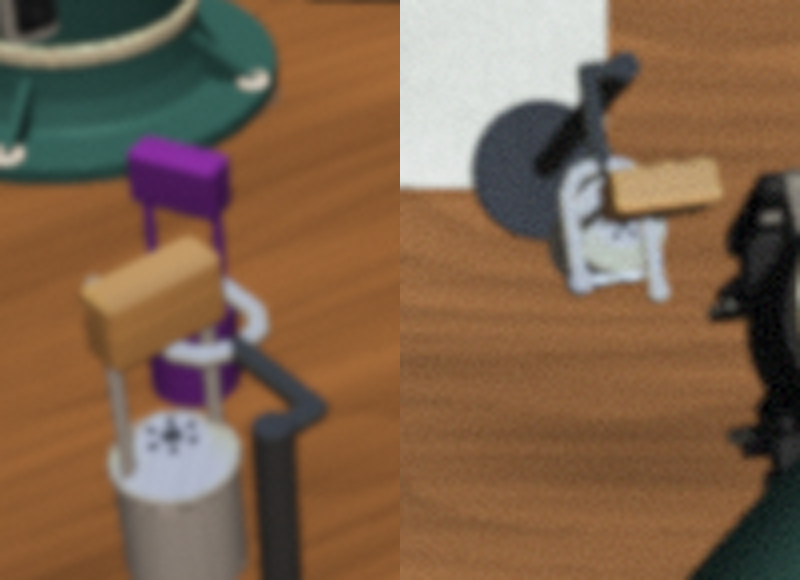

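View pics/wrist9.png

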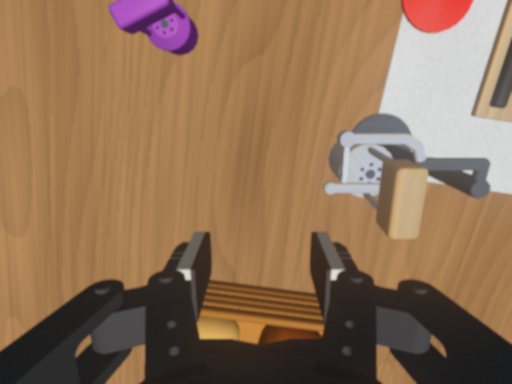

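Call:
jog_arm(
  series=[
    [0,0,0,0,0,0,-0.1],
    [0,0,0,0,0,0,-0.1],
    [0,0,0,0,0,0,-0.1],
    [0,0,0,0,0,0,-0.1],
    [0,0,0,0,0,0,-0.1],
    [0,0,0,0,0,0,-0.1],
    [0,0,0,0,0,0,-0.1],
    [0,0,0,0,0,0,-0.1],
  ],
)

```text
time: 14.38
eef_pos: [0.4747, -0.2142, 0.3198]
tool_rot: [0.462, 0.535, -0.462, 0.535]
wrist_force: [0.0, -0.4, -0.1]
opening: 0.0473
```

Run:
```python
from h import *
import pickle
p=snap('top','top10.png'); b=snap('scene','scene10.png')
for n,sl in(('top',np.s_[80:160,320:375]),('scene',np.s_[200:320,165:220])):
    A=cv2.imread(f'pics/{n}9.png')[sl].astype(float);B=cv2.imread(f'pics/{n}10.png')[sl].astype(float)
    print(n,'mean absdiff',np.abs(A-B).mean(), cv2.phaseCorrelate(A.mean(2),B.mean(2)))
# model projection: grip top corners, nominal hang pose
o=np.array([.533,-.2055]);a=np.radians(8.4);ex=np.array([np.cos(a),np.sin(a)]);ey=np.array([-np.sin(a),np.cos(a)])
c=o+.040*ex+0*ey
for n,q,(x0,y0) in(('top',p,(290,80)),('scene',b,(150,150))):
    for sx,sy in((-1,-1),(1,-1),(1,1),(-1,1)):
        X=np.r_[c+sx*.011*ex+sy*.026*ey,.256]; u=proj(q,X); print(n,np.round((u-[x0,y0])*4))
```

```text
top mean absdiff 2.5765151515151516 ((-0.017120725954164584, -0.028755092221388168), 0.997935667625258)
scene mean absdiff 0.8073232323232323 ((0.01677204436236579, -0.0026595057289782176), 0.9853371094724965)
top [318. 201.]
top [311. 156.]
top [204. 170.]
top [211. 215.]
scene [ 76. 280.]
scene [110. 307.]
scene [227. 252.]
scene [193. 227.]
```

```bash
python3 -c "
from rig import ticket
print(ticket.job_done())"
```

```text
the job is handed in; nothing more can be done
None
```

The shaker now hangs on the grey snap hook with the gate shut behind its bail. I handed the job in at about 14.4 s; no verdict is reported. I gripped the wooden block, pushed the bail in through the gate to about 40 mm, lowered it onto the nose, let go and backed the arm clear.

- **Gate:** the wrist camera showed it swung in during the push with only small forces at the wrist. It was shut again afterwards. I never read its joint angle or the contact force, so both are judged from the pictures.
- **Hanging pose:** the grip's corners in the top picture match the nominal hanging pose. In the scene picture they sit about 2 pixels lower, roughly 4 mm. I took this as measuring error, because the grip met the nose at the expected height.
- **Detector disagreement:** the network's location for the shaker came out about 8 mm towards the shank, compared with the corner match. That is still inside the 25 mm limit.
- **At rest:** pictures taken about 1 s apart show no movement, under 0.03 px.
- **Canister and look-alikes:** the canister was found within about 2 mm of its start, and the purple shaker and red hook were left alone.

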